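# Show the helper which cutter goes in which dish

## Task

Show the kitchen helper which cutter to put away and where: with your fingertips about 3 cm above its rim, point at the middle of the smallest of the three round steel pastry cutters and stay there for two full seconds; then point in the same way at the middle of the small steel dish for two seconds, and finish still pointing there. Touch and move nothing on the table, and do not let the fingertips pass low over the other two cutters.

Things in the scene. Friction and masses are not known exactly. Their poses are not given: they have to be found in the camera images.
- cutter_small_rim (a point): open round plain steel pastry cutter (a ring standing on the table, open at top and bottom), the smallest of three alike: 48 mm across, 43 mm high. This point is the centre of its top rim, 43 mm above the table; z up. The three cutters stand in any order from left to right.
- cutter_medium_rim (a point): open round plain steel pastry cutter (a ring standing on the table, open at top and bottom), the middle one of three alike: 60 mm across, 43 mm high. This point is the centre of its top rim, 43 mm above the table; z up. The three cutters stand in any order from left to right.
- cutter_large_rim (a point): open round plain steel pastry cutter (a ring standing on the table, open at top and bottom), the largest of three alike: 72 mm across, 43 mm high. This point is the centre of its top rim, 43 mm above the table; z up. The three cutters stand in any order from left to right.
- dish_rim (a point): small round steel dish, open, 131 mm across at the rim, 42 mm high, standing on the table to the left of the cutters. This point is the centre of its mouth, level with the rim, 42 mm above the table; z up. Overhead: a power socket hangs on a cable near the far edge, 0.58 m ahead of the robot base and 0.21 m to its left, its lower end 0.51 m above the table; keep the wrist and forearm clear of it.
- orange_mid (a point): bystander: an orange, about 70 mm across, standing loose near the far edge. This point is its centre, 34 mm above the table.
- nozzle_mid (a point): bystander: conical steel piping nozzle, 25 mm across, 40 mm high, standing loose near the far edge. This point is its centre, 20 mm above the table. Other bystanders, all fixed: a black and red marker pen lying on the robot's side of the cutters; on the left a low white tub 58 mm high and a roll of green tape; on the right a spray bottle 147 mm high, a pepper mill 140 mm high and a flat white scale 34 mm high.
Not all that is in view belongs to the job. Leave any blue look-alike of the part that bears dish_rim alone.

How it is judged:
By the outcome, as a careful person would: the job done as asked, in the order asked, and still so for the second after the job is handed in, with the robot touching nothing.
It also fails if it takes over 51 s, if anything falls off the work surface, if the arm or the gripper's body presses on something with over 40 N, if the wrist force passes 120 N, or if a joint passes its speed limit or range.

## Robot

A 6-joint arm with a two-finger parallel gripper is mounted at the origin on the work surface; the furniture and walls round the work are solid. World frame = base frame: x ahead of the robot, y to its left, z up, the work surface at z = 0. Lengths are in mm, angles in rad, forces in N, time in s.
With the tool pointing down it reaches from about 375 to 925 mm from the base axis. Payload 5.7 kg.
Tool frame: the origin (TCP) lies at the very end of the fingers, on their centre line; the grasp point (between the pads) lies 19 mm behind it (r.tcp_to_grasp is the distance from the TCP to the grasp point, in mm); z points along the fingers, y is the line along which they close (so a half turn about z gives the same grasp; the last joint's range is limited). The gripper opens to 85 mm and grips with 20 to 120 N. Pads are 22 mm wide; open, the fingers measure 114 mm over their backs; the gripper's body (76 mm by 85 mm) begins 54 mm behind the grasp point. The pads swing forward as they close: fully open they stand 13 mm farther back than shut.
Start: joints at [1.199, 0.359, 1.51, -0, 1.272, -0.115], TCP at [152.386, 580.294, 231.267] pointing down, gripper open.
Joint ranges: [-2.97, 2.97], [-1.01, 2.36], [0.21, 2.38], [-0.96, 4.11], [0.2, 2.71], [-2.98, 2.98]. Speed limits (rad/s): [2.39, 2.39, 3.14, 3.14, 3.14, 3.14].

## Interface

Orientations are given as a unit quaternion [x, y, z, w].
In Python, from bench import r gives the robot as it stands. The module is installed in compiled form; this text tells all that it offers.
- The arm moves only by the tool play_rows, never from a script. Its argument "deltas" is text: rows parted by semicolons, each of 7 numbers parted by spaces: the turn, a rotation vector about the tool's x, y, z in degrees, then the shift along the tool's x, y, z in mm, then the opening, from 0 (shut) to 1 (fully open). A call has 1 to 10 rows; each row is the pose to reach, as a shift and turn from the pose commanded when the call began, along the tool's axes at that moment; what a row does not reach only later rows make up. A row lasts 1/8 s, in which the tool goes at most 62.5 mm and 10.7 degrees, less where a joint would pass 70% of its speed; a pose out of reach is approached as far as the arm can. A call with a gripper value outside its range is refused whole. The fingers move at their own pace and stop on an object; "newtons" is the grip in N (left out, the last holds). Time passes only in rows, so rows that repeat a pose let the fingers close. It gives the time, the measured TCP pose, the force, the opening and the grip force at its end, in the units of the state.
- r.get_state(): the state, without advancing time (a new reading comes with each control period).
- r.grab_frame(name): name is "scene" or "top" or "wrist"; returns a dict with "image" (420x560x3 uint8, blue, green, red), "depth" (420x560 float32, mm along the optical axis (not along the pixel's ray), 0 where there is no reading), "camera_matrix" (3x3 intrinsics, pixels), "dist" ([k1, k2, p1, p2, k3] as OpenCV has them; the pictures are not rectified), "rvec" (rotation vector, rad) and "tvec" (3), from world to camera coordinates, as OpenCV has them. Camera axes: x right, y down, z forward; pixel columns grow to the right and rows downward; lengths in mm; the calibration is good to about 2 mm. A picture is of the moment at which its call begins.
- r.close_job(): hands the job in; it is judged then, once.
The state is a dict: "clock": time; "joints": joint angles; "qvel": joint speeds; "effort": joint torques, N m; "tool_pos": TCP position; "orientation": TCP orientation; "ft_force": force on the tool from outside, world axes, zero at the start; "ft_torque": the same for the moment, N m; "gripper_width": finger opening in mm; "grip_force": force on a finger pad.
Only numpy, scipy, OpenCV 4.12 (cv2) and the standard library are available. Lean on these libraries where they do the work, as an engineer would, in place of code of your own. Each camera call takes 0.05 s, during which the arm holds its last target. There are 200 camera calls.

## Working session

There is one attempt and no reset: what is moved stays moved. The work goes in short steps, Python scripts to look and compute and a tool call to move; the robot and the scene stay as the last step left them, time stands still between calls to the robot, and variables do not carry over. Pictures are saved under pics/ and viewed, at most 10 in all, crops included, and the job is handed in when it is done.

Besides the shell and the picture viewer there is one more tool, called after "Emit:" by a JSON object that holds its "name" and its "arguments". play_rows: Moves the arm, as the interface text tells. Its arguments: {"type":"object","properties":{"deltas":{"type":"string"},"newtons":{"type":"number"}},"required":["deltas"]}

```bash
mkdir -p pics; cat > h.py <<'E'
import numpy as np,cv2
from bench import r
def cam(n):
    f=r.grab_frame(n); f['R']=cv2.Rodrigues(np.array(f['rvec'],float))[0]; return f
def ray(f,u,v,z):
    K=np.array(f['camera_matrix']);p=cv2.undistortPoints(np.array([[[u,v]]],float),K,np.array(f['dist'],float))[0,0]
    R=f['R'];t=np.array(f['tvec'],float).ravel();c=-R.T@t;d=R.T@np.array([p[0],p[1],1]);return c+d*(z-c[2])/d[2]
E
python3 - <<'E'
from h import *
for n in('top','scene'):
    f=cam(n);cv2.imwrite(f'pics/{n}.png',f['image']);print(n,-f['R'].T@np.array(f['tvec']).ravel())
    np.savez(f'{n}.npz',**f)
s=r.get_state();print(s)
E
```

```text
top [310.03549866  25.72348519 929.41805239]
scene [-150.92111862 -769.58237984  649.75381099]
{'clock': 0.1, 'joints': array([ 1.19892080e+00,  3.59456105e-01,  1.51129976e+00,  2.11305182e-05,
        1.27248570e+00, -1.15133874e-01]), 'qvel': array([-2.00537840e-04, -1.77918625e-03, -2.41016544e-03, -2.89660463e-03,
       -2.50885182e-05, -7.32042469e-04]), 'effort': array([ 7.42124157e-04, -5.28653347e+01, -2.79352337e+01,  2.90142225e-05,
        4.97420726e-03,  1.07246828e-05]), 'tool_pos': array([152.16183053, 579.77417386, 230.53316164]), 'orientation': array([ 1.28021589e-01,  9.91771039e-01, -7.97698059e-04, -2.08578683e-04]), 'ft_force': array([-0.91687061,  0.48362974,  0.4621923 ]), 'ft_torque': array([-0.00209323,  0.01950134, -0.01401607]), 'grip_force': 0.0, 'gripper_width': 85.44147223920447}
```

View pics/top.png

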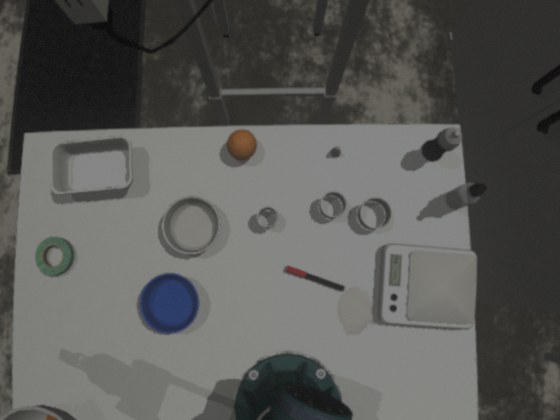

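View pics/scene.png

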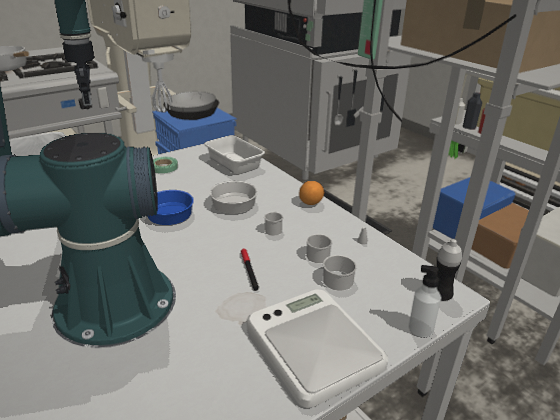

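The top view shows the steel dish at about (190,225) and the blue look-alike at (169,303). The three cutters are near (265,217), (332,206) and (374,214), and the leftmost looks smallest. I'll enlarge the dish and cutters.

```bash
python3 - <<'E'
import cv2
i=cv2.imread('pics/top.png')[180:264,150:400];i=cv2.resize(i,None,fx=3.2,fy=3.2,interpolation=cv2.INTER_CUBIC)
i=cv2.convertScaleAbs(i,alpha=1.5)
for k in range(0,250,10):
    cv2.putText(i,str(150+k) if k%20==0 else '',(int(k*3.2),8),0,.3,(0,0,255),1);cv2.line(i,(int(k*3.2),10),(int(k*3.2),16),(0,0,255),1)
for k in range(0,84,10):
    cv2.putText(i,str(180+k),(0,int(k*3.2)+4),0,.3,(0,0,255),1)
cv2.imwrite('pics/crop.png',i)
E
```

```text
(no output)
```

View pics/crop.png

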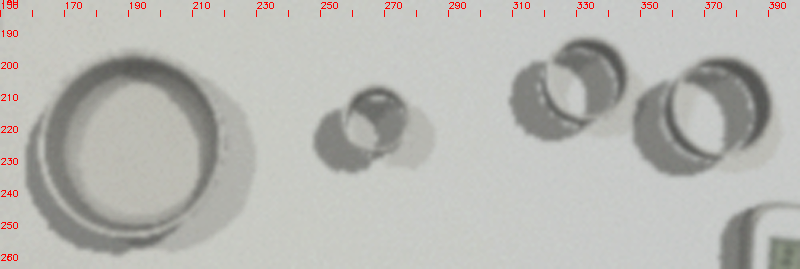

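The crop shows the rims in crop pixels: small about x 346–407, y 87–150; medium 545–627; large 665–770; dish 45–217 by 55–238. I'll check these against depth.

```bash
python3 - <<'E'
from h import *
f=dict(np.load('top.npz'));print(f['camera_matrix'].round(1).tolist(),f['dist'])
K=f['camera_matrix'];R=f['R'];t=f['tvec'].ravel()
def c(x,y):return 150+x/3.2,180+y/3.2
for n,a in dict(small=(346,407,87,152),med=(545,627,38,124),large=(665,770,57,160),dish=(45,217,55,238)).items():
    m=ray(f,*c((a[0]+a[1])/2,(a[2]+a[3])/2),43)
    w=np.linalg.norm(ray(f,*c(a[0],a[2]),43)-ray(f,*c(a[1],a[2]),43));h=np.linalg.norm(ray(f,*c(a[0],a[2]),43)-ray(f,*c(a[0],a[3]),43))
    print(n,m.round(1),w.round(1),h.round(1))
vv,uu=np.mgrid[185:262,155:400]
d=f['depth'][185:262,155:400].ravel()
p=cv2.undistortPoints(np.stack([uu.ravel(),vv.ravel()],1)[:,None].astype(float),K,f['dist'])[:,0]
W=(np.c_[p*d[:,None],d]-t)@R
s=(W[:,2]>36)&(W[:,2]<50)&(d>0)
for n,(u0,u1) in dict(dish=(155,235),small=(250,290),med=(305,350),large=(351,398)).items():
    q=W[s&(uu.ravel()>=u0)&(uu.ravel()<u1)&(uu.ravel()+0*d<400)&~((uu.ravel()>378)&(vv.ravel()>238))]
    print(n,len(q),((q.min(0)+q.max(0))/2).round(1) if len(q) else '',np.ptp(q,0).round(1) if len(q) else '')
E
```

```text
[[404.3, 0.0, 271.5], [0.0, 404.3, 211.7], [0.0, 0.0, 1.0]] [-0.10467457  0.          0.          0.          0.        ]
small [418.9  37.4  43. ] 42.3 45.2
med [ 443.5 -108.4   43. ] 57.4 60.4
large [ 422.7 -199.6   43. ] 74.3 72.1
dish [402.7 207.5  43. ] 121.4 127.9
dish 448 [405.5 209.1  41. ] [129.8 128.5  10. ]
small 95 [421.2  37.7  41.2] [47.1 46.6  9.9]
med 124 [ 448.  -108.9   40.7] [57.1 59.1  9.3]
large 154 [ 426.3 -204.1   41.4] [70.  69.  10.6]
```

Both methods agree. The diameters come out near 48, 60 and 72 mm at z ≈ 43, so the leftmost cutter is the smallest, at (421, 38). The dish centre is about (405, 209). I'll travel high and shut the fingers on the way.

Emit:
{"name": "play_rows", "arguments": {"deltas": "0 0 0 -10 -11 0 0; 0 0 0 -30 -34 0 0; 0 0 0 -55 -63 0 0; 0 0 0 -82 -94 0 0; 0 0 0 -110 -126 0 0; 0 0 0 -138 -158 0 0; 0 0 0 -165 -190 0 0; 0 0 0 -190 -218 0 0; 0 0 0 -215 -247 0 0; 0 0 0 -240 -276 0 0"}}

```text
clock: 1.35
tool_pos: [314.3, 250.4, 231.2]
orientation: [0.128, 0.992, -0.0, 0.0]
ft_force: [-0.2, -0.5, 0.8]
gripper_width: 0.2
grip_force: 0.0
```

Emit:
{"name": "play_rows", "arguments": {"deltas": "0 0 0 -25 -29 0 0; 0 0 0 -50 -57 0 0; 0 0 0 -75 -86 0 0; 0 0 0 -100 -115 0 0; 0 0 0 -122 -140 0 0; 0 0 0 -140 -161 0 0; 0 0 0 -152 -174 0 0; 0 0 0 -158 -181 0 0; 0 0 0 -158 -181 0 0; 0 0 0 -158 -181 0 0"}}

```text
clock: 2.6
tool_pos: [420.7, 37.8, 231.2]
orientation: [0.128, 0.992, 0.0, -0.0]
ft_force: [-0.1, 0.1, 0.1]
gripper_width: 0.1
grip_force: 0.0
```

```bash
python3 - <<'E'
from h import *
from scipy.spatial.transform import Rotation as Q
s=r.get_state();print(s['clock'],s['tool_pos'],s['gripper_width'],Q.from_quat(s['orientation']).as_matrix().round(3),s['joints'])
f=cam('wrist');np.savez('wrist.npz',**f);cv2.imwrite('pics/w.png',f['image'])
print(-f['R'].T@np.array(f['tvec']).ravel())
E
```

```text
2.6 [420.73533056  37.81558301 231.21734647] 0.09752826918697384 [[-0.967  0.253 -0.001]
 [ 0.253  0.967  0.   ]
 [ 0.001  0.    -1.   ]] [-7.43727367e-02  9.86124799e-02  1.86802657e+00  2.13528749e-04
  1.17551676e+00 -1.38907984e+00]
[346.12051251  56.55978211 373.99354209]
```

View pics/w.png

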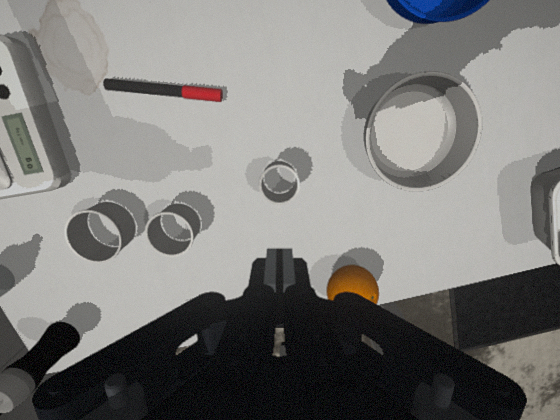

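The wrist view shows the small cutter's rim centred at about (280,184). The other two are at (93,237) and (170,233), and the dish rim is near (422,131). I'll compute positions from these pixels.

```bash
python3 - <<'E'
from h import *
f=dict(np.load('wrist.npz'))
for n,u,v,z in(('small',280,184,43),('dish',422,131,42)):print(n,ray(f,u,v,z))
K=f['camera_matrix'];R=f['R'];t=f['tvec'].ravel()
vv,uu=np.mgrid[0:240,230:500];d=f['depth'][0:240,230:500].ravel()
p=cv2.undistortPoints(np.stack([uu.ravel(),vv.ravel()],1)[:,None].astype(float),K,f['dist'])[:,0]
W=(np.c_[p*d[:,None],d]-t)@R
s=(W[:,2]>37)&(W[:,2]<48)&(d>0)
for c,rad in(((421,38),45),((405,209),80)):
    q=W[s&(np.hypot(W[:,0]-c[0],W[:,1]-c[1])<rad)];print(len(q),(q.min(0)+q.max(0))/2,np.ptp(q,0))
E
```

```text
small [420.10711727  38.22812307  43.        ]
dish [401.63504112 205.96599368  42.        ]
348 [421.03818555  37.20500232  40.90045641] [47.46378275 47.34742589  7.79506806]
1949 [405.92156874 208.09271879  40.68578751] [131.22211483 132.19688965   7.35733095]
```

Position confirmed at (421, 37.5). Descending to 73 mm, then dwelling.

Emit:
{"name": "play_rows", "arguments": {"deltas": "0 0 0 0 0 10 0; 0 0 0 0 0 30 0; 0 0 0 0 0 55 0; 0 0 0 0 0 80 0; 0 0 0 0 0 105 0; 0 0 0 0 0 128 0; 0 0 0 0 0 145 0; 0 0 0 0 0 154 0; 0 0 0 0 0 158 0; 0 0 0 0 0 158 0"}}

```text
clock: 3.9
tool_pos: [421.3, 37.3, 73.4]
orientation: [0.128, 0.992, -0.0, 0.0]
ft_force: [0.4, 0.3, 0.3]
gripper_width: -0.1
grip_force: 0.0
```

Emit:
{"name": "play_rows", "arguments": {"deltas": "0 0 0 0 0 0 0; 0 0 0 0 0 0 0; 0 0 0 0 0 0 0; 0 0 0 0 0 0 0; 0 0 0 0 0 0 0; 0 0 0 0 0 0 0; 0 0 0 0 0 0 0; 0 0 0 0 0 0 0; 0 0 0 0 0 0 0; 0 0 0 0 0 0 0"}}

```text
clock: 5.15
tool_pos: [421.3, 37.2, 73.3]
orientation: [0.128, 0.992, -0.0, -0.0]
ft_force: [0.2, -0.2, -0.7]
gripper_width: 0.1
grip_force: 0.0
```

Emit:
{"name": "play_rows", "arguments": {"deltas": "0 0 0 0 0 0 0; 0 0 0 0 0 0 0; 0 0 0 0 0 0 0; 0 0 0 0 0 0 0; 0 0 0 0 0 0 0; 0 0 0 0 0 0 0; 0 0 0 0 0 0 0; 0 0 0 0 0 0 0; 0 0 0 0 0 0 0; 0 0 0 0 0 0 0"}}

```text
clock: 6.4
tool_pos: [421.3, 37.2, 73.3]
orientation: [0.128, 0.992, -0.0, 0.0]
ft_force: [0.4, -0.8, 0.0]
gripper_width: 0.4
grip_force: 0.0
```

Emit:
{"name": "play_rows", "arguments": {"deltas": "0 0 0 0 0 0 0; 0 0 0 0 0 0 0; 0 0 0 0 0 0 0; 0 0 0 0 0 0 0; 0 0 0 0 0 -10 0; 0 0 0 0 0 -30 0; 0 0 0 0 0 -52 0; 0 0 0 0 0 -70 0; 0 0 0 0 0 -80 0; 0 0 0 0 0 -80 0"}}

```text
clock: 7.65
tool_pos: [421.8, 37.2, 154.0]
orientation: [0.128, 0.992, 0.0, 0.001]
ft_force: [-0.6, 0.7, -0.2]
gripper_width: -0.0
grip_force: 0.0
```

Emit:
{"name": "play_rows", "arguments": {"deltas": "0 0 0 3 9 0 0; 0 0 0 10 28 0 0; 0 0 0 19 53 0 0; 0 0 0 29 80 0 0; 0 0 0 39 108 0 0; 0 0 0 48 133 0 0; 0 0 0 55 152 0 0; 0 0 0 58 160 0 0; 0 0 0 58 161 0 0; 0 0 0 58 161 0 0"}}

```text
clock: 8.9
tool_pos: [405.9, 207.2, 153.1]
orientation: [0.128, 0.992, -0.0, -0.0]
ft_force: [0.9, 0.0, -0.2]
gripper_width: -0.1
grip_force: 0.0
```

Emit:
{"name": "play_rows", "arguments": {"deltas": "0 0 0 0 0 8 0; 0 0 0 0 0 22 0; 0 0 0 0 0 40 0; 0 0 0 0 0 58 0; 0 0 0 0 0 72 0; 0 0 0 0 0 79 0; 0 0 0 0 0 81 0; 0 0 0 0 0 81 0; 0 0 0 0 0 81 0; 0 0 0 0 0 81 0"}}

```text
clock: 10.15
tool_pos: [406.3, 207.8, 72.7]
orientation: [0.128, 0.992, 0.0, 0.0]
ft_force: [0.2, -0.5, 0.2]
gripper_width: -0.4
grip_force: 0.0
```

Emit:
{"name": "play_rows", "arguments": {"deltas": "0 0 0 0 0 0 0; 0 0 0 0 0 0 0; 0 0 0 0 0 0 0; 0 0 0 0 0 0 0; 0 0 0 0 0 0 0; 0 0 0 0 0 0 0; 0 0 0 0 0 0 0; 0 0 0 0 0 0 0; 0 0 0 0 0 0 0; 0 0 0 0 0 0 0"}}

```text
clock: 11.4
tool_pos: [406.0, 207.6, 72.3]
orientation: [0.128, 0.992, -0.0, -0.0]
ft_force: [-0.2, -1.0, -0.5]
gripper_width: -0.2
grip_force: 0.0
```

Emit:
{"name": "play_rows", "arguments": {"deltas": "0 0 0 0 0 0 0; 0 0 0 0 0 0 0; 0 0 0 0 0 0 0; 0 0 0 0 0 0 0; 0 0 0 0 0 0 0; 0 0 0 0 0 0 0; 0 0 0 0 0 0 0; 0 0 0 0 0 0 0; 0 0 0 0 0 0 0; 0 0 0 0 0 0 0"}}

```text
clock: 12.65
tool_pos: [406.0, 207.6, 72.3]
orientation: [0.128, 0.992, -0.0, -0.0]
ft_force: [-0.2, -0.5, 0.6]
gripper_width: 0.2
grip_force: 0.0
```

```bash
python3 - <<'E'
from h import *
f=cam('scene');cv2.imwrite('pics/s2.png',f['image']);print(r.get_state()['tool_pos'])
E
```

```text
[406.06585995 207.64561426  72.3076005 ]
```

View pics/s2.png

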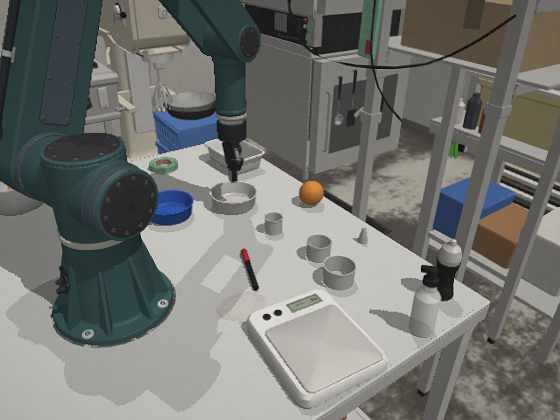

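The fingertips are over the middle of the steel dish at about (234,180), and nothing on the table has moved. Handing in.

```bash
python3 -c "
from bench import r
print(r.close_job())"
```

```text
the job is handed in; nothing more can be done
None
```

Job handed in: I pointed at the middle of the smallest cutter, then at the steel dish, for over 2 s each from about 3 cm above the rim, and finished at the dish at about 13 s with nothing touched or moved.

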